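# Find the tired spring mount and push its tag down

### The arm

A 7-joint arm with a two-finger parallel gripper is mounted at the origin on the work surface. World frame = base frame: x ahead of the robot, y to its left, z up, the work surface at z = 0. Lengths are in mm, angles in degrees, forces in N, time in s.
With the tool pointing down it reaches from about 425 to 1025 mm from the base axis. Payload 3.6 kg.
Tool frame: the origin (TCP) lies at the very end of the fingers, on their centre line; the grasp point (between the pads) lies 19 mm behind it (tcp_to_grasp is the distance from the TCP to the grasp point, in mm); z points along the fingers, x is the direction in which the jaws open and shut, and the axes are right-handed (so a half turn about z gives the same grasp; the last joint's range is limited). The gripper opens to 85 mm and grips with 20 to 120 N. Pads are 22 mm wide; open, the fingers measure 114 mm over their backs; the gripper's body (76 mm by 85 mm) begins 54 mm behind the grasp point. The pads swing forward as they close: fully open they stand 13 mm farther back than shut.
Start: joints at [-5.357, 33.873, 2.773, 92.16, -1.908, 54.013, -1.931], TCP at [725.003, 0.003, 231.302] pointing down, gripper open.
Joint ranges: [-153.93, 153.93], [-27.13, 128.08], [-72.61, 78.16], [10.71, 143.7], [-87.88, 267.88], [4.46, 118.87], [-176.78, 176.78]. Speed limits (degrees/s): [147.25, 147.25, 180, 180, 180, 180, 180].

### API

Orientations are given as a 3x3 rotation matrix whose columns are the frame's x, y, z axes.
In Python, from rig import * gives the robot as it stands. The module is installed in compiled form; this text tells all that it offers.
- The arm moves only by the tool jog_arm, never from a script. Its argument "rows" is a list that holds one entry, the list of rows, each a list of 4 numbers: the shift along the world's x, y, z in mm, then the turn about the world's z in degrees. In form: [[[tx, ty, tz, roll], ...]]. A call has 1 to 12 rows; each row shifts and turns the commanded pose from where the row before left it; what a row does not reach is not made up. A row lasts 1/10 s, in which the tool goes at most 50 mm and 8.59 degrees, less where a joint would pass 70% of its speed; a pose out of reach is approached as far as the arm can. A call is refused whole if a number of a shift passes 50 or a number of a turn 8.59, either way. A call with a gripper value outside its range is refused whole. "hand" is the opening in per cent of the stroke, from 0 (shut) to 100 (fully open), set as the call begins (left out, the last holds). The fingers move at their own pace and stop on an object; "newtons" is the grip in N (left out, the last holds). Time passes only in rows, so rows that do not move let the fingers close. It gives the time, the measured TCP pose, the force and the opening at its end, in the units of the state.
- get_state(): the state, without advancing time (a new reading comes with each control period).
- capture(name): name is "scene" or "side" or "wrist"; returns the picture (420x560x3 uint8, red, green, blue); there is no depth.
- camera_info(name): a dict with "camera_matrix" (3x3 intrinsics, pixels), "dist_coeffs" ([k1, k2, p1, p2, k3] as OpenCV has them; the pictures are not rectified), "rvec" (rotation vector, rad) and "tvec" (3), from world to camera coordinates, as OpenCV has them; the wrist camera has in their place "T_tool_cam" (4x4, takes a point from camera to tool coordinates, whose origin is the TCP and whose axes are the tool frame's). Camera axes: x right, y down, z forward; pixel columns grow to the right and rows downward; lengths in mm; the calibration is good to about 2 mm. A picture is of the moment at which its call begins: read the wrist's pose just before it. camera_info takes no time and is no camera call.
- hand_in(): hands the job in, once; it reports no verdict.
The state is a dict: "clock": time; "joint_positions": joint angles; "dq": joint speeds; "joint_efforts": joint torques, N m; "tool_pos": TCP position; "eef_rot": TCP orientation; "wrist_force": force on the tool from outside, world axes, zero at the start; "torque": the same for the moment, N m; "width": finger opening in mm.
Only numpy, scipy, OpenCV 4.12 (cv2) and the standard library are available. Lean on these libraries where they do the work, as an engineer would, in place of code of your own. Each camera call takes 0.05 s, during which the arm holds its last target. There are 200 camera calls.

### The job

One of the pipe-welding machine's three spring mounts has gone soft. With the fingertips, press each round pad about a centimetre down and let it spring back, going in order from the robot's left to its right; then push the tag of the softest mount fully down, and leave the other two tags up. Only press: do not lift or shift the mounts or anything else on the bench.

Things in the scene. Friction and masses are not known exactly. Their poses are not given: they have to be found in the camera images.
- mount_a: one of three alike spring mounts, loose on the bench side by side across the robot's front, 165 to 265 mm apart sideways, order and soft one drawn afresh. Grey base 130 x 90 x 12 mm, 1.1 to 2.2 kg. Origin: centre of its underside; x along the 130 mm side, from pad to tag, z up. Pad on a coil spring at x = -22 mm; at x = +49 mm a dark guide block 26 x 44 mm, its top 50 mm up, with the tag in it
- pad_a_top (a point): centre of the top face of mount_a's pad: a flat steel disc of 56 mm diameter with a low tongue towards the tag, 70 mm above the bench when free; moves with the pad
- pad_a (a joint): how far mount_a's pad is pressed straight down, in m: 0 free, 0.016 at its stop; it springs back when let go. Pressed 10 mm down, the soft mount's pad pushes back with only about 3 N, either of the sound ones' with 7 to 12 N; the force grows steadily with the depth
- tag_a_top (a point): centre of the top face of mount_a's tag, a flat aluminium head 16 x 32 mm (long side along the mount's y) and 6 mm thick on a thin blade, 68 to 70 mm above the bench at first; moves with the tag
- tag_a (a joint): how far mount_a's tag is pushed straight down, in m: 0 to 0.002 at first, 0.014 fully down, when its head sits on the guide block. It needs 5 to 9 N, stays where it is left and cannot be raised again by pressing. A lowered tag presses its pad down through a light springy clip (between tag and pad, lower than both): the soft mount's pad then stays sunk by 4 to 6 mm, a sound one's by less than 2.5 mm
- mount_b: one of three alike spring mounts, loose on the bench side by side across the robot's front, 165 to 265 mm apart sideways, order and soft one drawn afresh. Grey base 130 x 90 x 12 mm, 1.1 to 2.2 kg. Origin: centre of its underside; x along the 130 mm side, from pad to tag, z up. Pad on a coil spring at x = -22 mm; at x = +49 mm a dark guide block 26 x 44 mm, its top 50 mm up, with the tag in it
- pad_b_top (a point): centre of the top face of mount_b's pad: a flat steel disc of 56 mm diameter with a low tongue towards the tag, 70 mm above the bench when free; moves with the pad
- pad_b (a joint): how far mount_b's pad is pressed straight down, in m: 0 free, 0.016 at its stop; it springs back when let go. Pressed 10 mm down, the soft mount's pad pushes back with only about 3 N, either of the sound ones' with 7 to 12 N; the force grows steadily with the depth
- tag_b_top (a point): centre of the top face of mount_b's tag, a flat aluminium head 16 x 32 mm (long side along the mount's y) and 6 mm thick on a thin blade, 68 to 70 mm above the bench at first; moves with the tag
- tag_b (a joint): how far mount_b's tag is pushed straight down, in m: 0 to 0.002 at first, 0.014 fully down, when its head sits on the guide block. It needs 5 to 9 N, stays where it is left and cannot be raised again by pressing. A lowered tag presses its pad down through a light springy clip (between tag and pad, lower than both): the soft mount's pad then stays sunk by 4 to 6 mm, a sound one's by less than 2.5 mm
- mount_c: one of three alike spring mounts, loose on the bench side by side across the robot's front, 165 to 265 mm apart sideways, order and soft one drawn afresh. Grey base 130 x 90 x 12 mm, 1.1 to 2.2 kg. Origin: centre of its underside; x along the 130 mm side, from pad to tag, z up. Pad on a coil spring at x = -22 mm; at x = +49 mm a dark guide block 26 x 44 mm, its top 50 mm up, with the tag in it
- pad_c_top (a point): centre of the top face of mount_c's pad: a flat steel disc of 56 mm diameter with a low tongue towards the tag, 70 mm above the bench when free; moves with the pad
- pad_c (a joint): how far mount_c's pad is pressed straight down, in m: 0 free, 0.016 at its stop; it springs back when let go. Pressed 10 mm down, the soft mount's pad pushes back with only about 3 N, either of the sound ones' with 7 to 12 N; the force grows steadily with the depth
- tag_c_top (a point): centre of the top face of mount_c's tag, a flat aluminium head 16 x 32 mm (long side along the mount's y) and 6 mm thick on a thin blade, 68 to 70 mm above the bench at first; moves with the tag
- tag_c (a joint): how far mount_c's tag is pushed straight down, in m: 0 to 0.002 at first, 0.014 fully down, when its head sits on the guide block. It needs 5 to 9 N, stays where it is left and cannot be raised again by pressing. A lowered tag presses its pad down through a light springy clip (between tag and pad, lower than both): the soft mount's pad then stays sunk by 4 to 6 mm, a sound one's by less than 2.5 mm
- coupling: bystander: loose black plastic sleeve, 40 mm across, 35 mm high, standing just behind one mount's tag end; origin at the centre of its underside
- plug: bystander: loose brass plug, 32 mm across, 30 mm high, standing just behind another mount's tag end; origin at the centre of its underside
- jaw: bystander: loose aluminium block 28 x 30 x 34 mm high, standing just behind the third mount's tag end; origin at the centre of its underside
- offcut: bystander: loose orange pipe offcut, 64 mm across, 95 mm high, standing to the robot's right of the mounts; origin at the centre of its underside
- jar: bystander: loose jar, 64 mm across, 85 mm high, standing to the robot's left of the mounts; origin at the centre of its underside
Mind the look-alikes: they are no part of the job. What is shaped like the mount_c but pink or turquoise is not meant.

How it is judged (in metres and radians):
On the way, in this order (a step that is already met when the one before it is completed fails the run):
1. the robot's leftmost pad is pressed at least 6 mm down (((world y of mount_a above 0.11 m and value of joint pad_a above 0.006 m) or (world y of mount_b above 0.11 m and value of joint pad_b above 0.006 m) or (world y of mount_c above 0.11 m and value of joint pad_c above 0.006 m))), for 0.05 s.
2. the middle pad is pressed at least 6 mm down (((world y of mount_a between -0.11 and 0.11 m and value of joint pad_a above 0.006 m) or (world y of mount_b between -0.11 and 0.11 m and value of joint pad_b above 0.006 m) or (world y of mount_c between -0.11 and 0.11 m and value of joint pad_c above 0.006 m))), for 0.05 s.
3. the robot's rightmost pad is pressed at least 6 mm down (((world y of mount_a below -0.11 m and value of joint pad_a above 0.006 m) or (world y of mount_b below -0.11 m and value of joint pad_b above 0.006 m) or (world y of mount_c below -0.11 m and value of joint pad_c above 0.006 m))), for 0.05 s.
4. the softest mount's tag is pushed down, so that its pad sinks, with the other tags up (((value of joint tag_a above 0.011 m and value of joint pad_a above 0.003 m and value of joint each of tag_b, tag_c below 0.005 m and value of joint each of pad_b, pad_c below 0.003 m) or (value of joint tag_b above 0.011 m and value of joint pad_b above 0.003 m and value of joint each of tag_a, tag_c below 0.005 m and value of joint each of pad_a, pad_c below 0.003 m) or (value of joint tag_c above 0.011 m and value of joint pad_c above 0.003 m and value of joint each of tag_a, tag_b below 0.005 m and value of joint each of pad_a, pad_b below 0.003 m))), for 0.1 s.
At the end, for the whole second after the job is handed in: The softest mount's tag is at least 11 mm of its 14 mm down and, as it does on the soft mount only, keeps its pad sunk by over 3 mm; the other two tags are less than 5 mm down and their pads sprung back (within 3 mm); mounts at rest, they and all other things within 30 mm of where they began (((value of joint tag_a above 0.011 m and value of joint pad_a above 0.003 m and value of joint each of tag_b, tag_c below 0.005 m and value of joint each of pad_b, pad_c below 0.003 m) or (value of joint tag_b above 0.011 m and value of joint pad_b above 0.003 m and value of joint each of tag_a, tag_c below 0.005 m and value of joint each of pad_a, pad_c below 0.003 m) or (value of joint tag_c above 0.011 m and value of joint pad_c above 0.003 m and value of joint each of tag_a, tag_b below 0.005 m and value of joint each of pad_a, pad_b below 0.003 m)) and distance of each of mount_a, mount_b, mount_c, coupling, plug, jaw, offcut, jar from where it was at the start of the episode below 0.03 m and linear speed of each of mount_a, mount_b, mount_c below 0.02 m/s); the robot touches nothing.
It fails at once if a mount is lifted, tipped or shoved (raised 8 mm, tilted 0.15 rad or moved 30 mm) (height (world z) of any of mount_a, mount_b, mount_c above 0.008 m or angle between any of mount_a, mount_b, mount_c's own z axis and vertical above 0.15 rad or distance of any of mount_a, mount_b, mount_c from where it was at the start of the episode above 0.03 m).
It fails at once if another thing on the bench is moved by more than 30 mm (distance of any of coupling, plug, jaw, offcut, jar from where it was at the start of the episode above 0.03 m).
It also fails if it takes over 54 s, if anything falls off the work surface, if the arm or the gripper's body presses on something with over 40 N, if the wrist force passes 120 N, or if a joint passes its speed limit or range.

## Working session

There is one attempt and no reset: what is moved stays moved. The work goes in short steps, Python scripts to look and compute and a tool call to move; the robot and the scene stay as the last step left them, time stands still between calls to the robot, and variables do not carry over. Pictures are saved under pics/ and viewed, about 8 in all and at most 12, crops included, and the job is handed in when it is done.

Besides the shell and the picture viewer there is one more tool, called after "Call:" by a JSON object that holds its "method" and its "body", one argument or row to a line. jog_arm: Moves the arm, as the interface text tells. Its arguments: {"type":"object","properties":{"rows":{"type":"array"},"hand":{"type":"number"},"newtons":{"type":"number"}},"required":["rows"]}

```bash
mkdir -p pics
python3 - <<'E'
from rig import *
import cv2, numpy as np
ims=[]
for n in ("scene","side"):
    im=capture(n); cv2.imwrite(f"pics/{n}.png",im[:,:,::-1])
    ci=camera_info(n); R=cv2.Rodrigues(np.array(ci["rvec"],float))[0]
    print(n,(-R.T@np.array(ci["tvec"],float).ravel()).round(), R[2].round(2))
s=get_state(); print(s["clock"],s["tool_pos"],s["eef_rot"],s["width"],s["wrist_force"])
print(camera_info("wrist")["T_tool_cam"])
E
```

```text
scene [1361.  314.  736.] [-0.75 -0.29 -0.59]
side [ 119. -576.  915.] [ 0.36  0.52 -0.77]
0.1 [ 7.24232878e+02 -1.83191060e-04  2.30257271e+02] [[ 9.99997907e-01  1.27919824e-05 -2.04584924e-03]
 [ 1.25673027e-05 -9.99999994e-01 -1.09835038e-04]
 [-2.04585063e-03  1.09809097e-04 -9.99997901e-01]] 85.55265596960211 [-0.01276233 -0.02137266  0.12595517]
[[ 9.99997938e-01  1.40003556e-03  1.47115295e-03 -1.04831511e+00]
 [-1.80554004e-03  9.44528445e-01  3.28424660e-01 -8.38133876e+01]
 [-9.29739609e-04 -3.28426639e-01  9.44529025e-01 -1.42894623e+02]
 [ 0.00000000e+00  0.00000000e+00  0.00000000e+00  1.00000000e+00]]
```

View pics/scene.png

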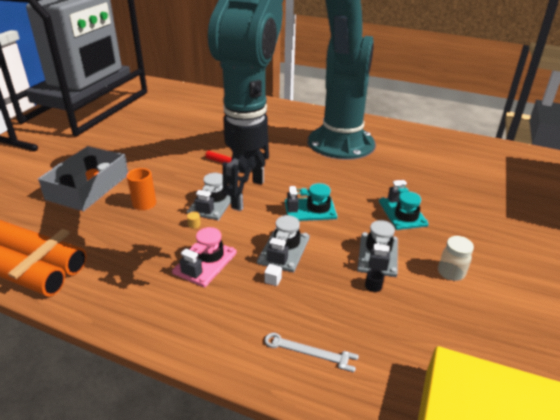

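View pics/side.png

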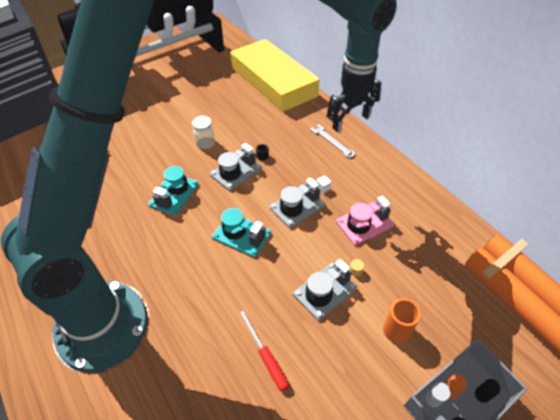

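```bash
cat > h.py <<'E'
from rig import *
import cv2, numpy as np
def cam(n, st=None):
    ci=camera_info(n); K=np.array(ci["camera_matrix"],float); d=np.array(ci["dist_coeffs"],float)
    if n=="wrist":
        T=np.eye(4); T[:3,:3]=np.array(st["eef_rot"]); T[:3,3]=st["tool_pos"]
        C=T@np.array(ci["T_tool_cam"]); return K,d,C[:3,:3],C[:3,3]
    R=cv2.Rodrigues(np.array(ci["rvec"],float))[0]
    return K,d,R.T,-R.T@np.array(ci["tvec"],float).ravel()
def ray(c,uv):
    K,d,R,o=c; p=cv2.undistortPoints(np.array([[uv]],float),K,d)[0,0]
    v=R@np.array([p[0],p[1],1]); return o,v/np.linalg.norm(v)
def onz(c,uv,z):
    o,v=ray(c,uv); return o+v*(z-o[2])/v[2]
def tri(r1,r2):
    A=np.stack([r1[1],-r2[1]],1); t=np.linalg.lstsq(A,r2[0]-r1[0],rcond=None)[0]
    a=r1[0]+t[0]*r1[1]; b=r2[0]+t[1]*r2[1]; return (a+b)/2,np.linalg.norm(a-b)
E
python3 - <<'E'
from h import *
S,D=cam("scene"),cam("side")
P={"L":((382,230),(229,158)),"M":((287,227),(291,198)),"R":((214,183),(320,284)),
"Ltag":((381,248),(247,151)),"Mtag":((280,241),(313,188)),"Rtag":((206,196),(342,268))}
for k,(a,b) in P.items():
    p,e=tri(ray(S,a),ray(D,b)); print(k,p.round(),round(e,1),onz(S,a,70).round(),onz(D,b,70).round())
E
```

```text
L [501. 237.  66.] 1.0 [507. 238.  70.] [498. 234.  70.]
M [563.  24.  53.] 1.4 [582.  31.  70.] [554.  11.  70.]
R [ 465. -225.   54.] 1.9 [ 485. -212.   70.] [ 459. -232.   70.]
Ltag [561. 245.  59.] 8.0 [570. 249.  70.] [555. 229.  70.]
Mtag [627.  23.  57.] 17.1 [634.  35.  70.] [623.   6.  70.]
Rtag [ 531. -218.   55.] 10.9 [ 546. -202.   70.] [ 526. -228.   70.]
```

Call:
{"method": "jog_arm", "body": {
  "rows": [
    [[-28,34,-9,0],[-28,34,-9,0],[-28,34,-9,0],[-28,34,-9,0],[-28,34,-9,0],[-28,34,-9,0],[-26,36,-6,0],[0,0,0,0],[0,0,0,0]]
  ],
  "hand": 0
}}

```text
clock: 1.0
tool_pos: [529.8, 241.3, 170.9]
eef_rot: [[1.0, 0.004, -0.001], [0.004, -1.0, -0.0], [-0.001, 0.0, -1.0]]
wrist_force: [0.6, -0.5, 0.5]
width: -0.0
```

```bash
cat > look.py <<'E'
from h import *
import sys
st=get_state(); im=capture("wrist"); n=sys.argv[1]; cv2.imwrite(f"pics/w{n}.png",im[:,:,::-1]); 
np.save(f"w{n}.npy",np.r_[np.array(st["eef_rot"]).ravel(),st["tool_pos"]])
print(st["clock"],st["tool_pos"],st["wrist_force"],st["width"])
c=cam("wrist",st)
for uv in ((280,210),(380,210),(280,310)): print(uv,onz(c,uv,70).round(1))
E
python3 look.py L
```

```text
1.0 [529.77699035 241.34018054 170.88896718] [ 0.59501524 -0.4757642   0.50384305] -0.018763613621595565
(280, 210) [527.4 245.   70. ]
(380, 210) [606.2 245.4  70. ]
(280, 310) [527.7 152.   70. ]
```

View pics/wL.png

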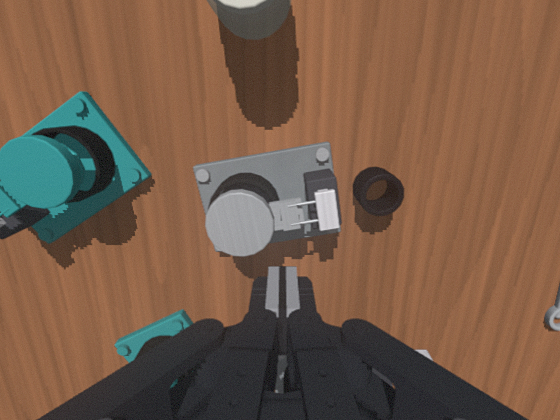

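```bash
cat > pt.py <<'E'
from h import *
import sys
n=sys.argv[1]; a=np.load(f"w{n}.npy"); c=cam("wrist",dict(eef_rot=a[:9].reshape(3,3),tool_pos=a[9:]))
v=list(map(float,sys.argv[2:])); p=onz(c,v[:2],70); t=onz(c,v[2:4],69)
print("pad",p.round(1),"tag",t.round(1),"dist",np.linalg.norm(t-p).round(1),"yaw",np.degrees(np.arctan2(*(t-p)[1::-1])).round(1), "pred tag",(p+71*(t-p)/np.linalg.norm(t-p)).round(1))
K,d,R,o=c
q,_=cv2.projectPoints(a[9:].reshape(1,3),cv2.Rodrigues(R.T)[0],-R.T@o,K,d); print("TCP px",q.ravel())
E
python3 pt.py L 240 222 327 210
```

```text
pad [495.4 234.7  70. ] tag [564.6 244.8  69. ] dist 70.0 yaw 8.4 pred tag [565.6 245.   69. ]
TCP px [283.57365122 279.98495387]
```

Call:
{"method": "jog_arm", "body": {
  "rows": [
    [[-17,-3,-30,0],[-17,-3,-30,0],[0,0,-24,0],[0,0,-10,0],[0,0,0,0],[0,0,0,0]]
  ]
}}

```text
clock: 1.65
tool_pos: [498.8, 233.6, 78.0]
eef_rot: [[1.0, -0.002, 0.002], [-0.002, -1.0, 0.0], [0.002, -0.0, -1.0]]
wrist_force: [0.3, -0.7, 0.0]
width: 0.2
```

Call:
{"method": "jog_arm", "body": {
  "rows": [
    [[0,0,-4,0],[0,0,-4,0],[0,0,-4,0],[0,0,-4,0],[0,0,0,0],[0,0,0,0],[0,0,0,0],[0,0,0,0]]
  ]
}}

```text
clock: 2.45
tool_pos: [497.6, 234.3, 61.6]
eef_rot: [[1.0, -0.0, 0.001], [-0.0, -1.0, 0.001], [0.001, -0.001, -1.0]]
wrist_force: [2.1, 0.8, 2.9]
width: -0.2
```

Call:
{"method": "jog_arm", "body": {
  "rows": [
    [[0,0,-2,0],[0,0,0,0],[0,0,0,0],[0,0,0,0]]
  ]
}}

```text
clock: 2.85
tool_pos: [497.4, 234.2, 59.4]
eef_rot: [[1.0, 0.0, 0.001], [0.0, -1.0, 0.0], [0.001, -0.0, -1.0]]
wrist_force: [2.6, 0.8, 3.3]
width: -0.2
```

Call:
{"method": "jog_arm", "body": {
  "rows": [
    [[0,0,8,0],[0,0,15,0],[0,0,30,0],[0,0,45,0],[8,-45,10,0],[20,-45,0,0],[20,-45,0,0],[20,-45,0,0],[20,-42,0,0],[0,0,0,0],[0,0,0,0]]
  ]
}}

```text
clock: 3.95
tool_pos: [583.2, 10.3, 166.7]
eef_rot: [[1.0, -0.003, -0.004], [-0.003, -1.0, -0.0], [-0.004, 0.0, -1.0]]
wrist_force: [-0.6, 0.8, 0.5]
width: 0.1
```

```bash
python3 look.py M
```

```text
3.95 [583.182294    10.32983818 166.67369266] [-0.6110059   0.77326936  0.46791493] 0.07690476028835942
(280, 210) [580.5  15.3  70. ]
(380, 210) [658.   15.3  70. ]
(280, 310) [580.2 -76.   70. ]
```

View pics/wM.png

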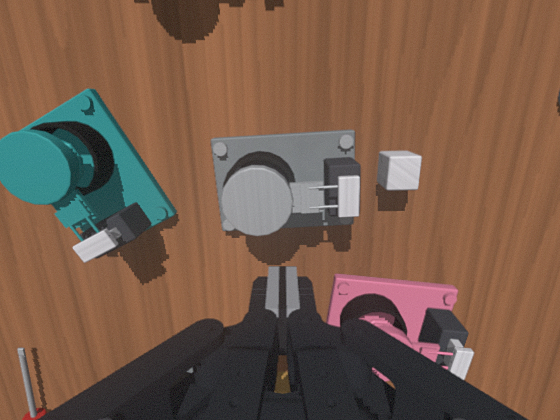

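```bash
python3 pt.py M 258 200 348 196
```

```text
pad [563.7  23.4  70. ] tag [632.7  26.3  69. ] dist 69.1 yaw 2.4 pred tag [634.6  26.4  69. ]
TCP px [283.57522713 279.98496559]
```

Call:
{"method": "jog_arm", "body": {
  "rows": [
    [[-10,6,-30,0],[-10,7,-30,0],[0,0,-20,0],[0,0,-10,0],[0,0,0,0],[0,0,0,0]]
  ]
}}

```text
clock: 4.6
tool_pos: [565.3, 25.8, 77.8]
eef_rot: [[1.0, 0.001, 0.001], [0.001, -1.0, 0.0], [0.001, -0.0, -1.0]]
wrist_force: [0.1, -0.2, 0.3]
width: -0.0
```

Call:
{"method": "jog_arm", "body": {
  "rows": [
    [[0,0,-4,0],[0,0,-4,0],[0,0,-4,0],[0,0,-4,0],[0,0,0,0],[0,0,0,0],[0,0,0,0],[0,0,0,0]]
  ]
}}

```text
clock: 5.4
tool_pos: [565.9, 25.0, 62.5]
eef_rot: [[1.0, -0.0, 0.002], [-0.0, -1.0, 0.0], [0.002, -0.0, -1.0]]
wrist_force: [-1.1, 0.7, 8.9]
width: 0.1
```

Call:
{"method": "jog_arm", "body": {
  "rows": [
    [[0,0,-2,0],[0,0,0,0],[0,0,0,0],[0,0,0,0]]
  ]
}}

```text
clock: 5.8
tool_pos: [565.9, 25.0, 60.7]
eef_rot: [[1.0, -0.0, 0.002], [-0.0, -1.0, 0.0], [0.002, -0.0, -1.0]]
wrist_force: [-1.7, 0.5, 11.1]
width: -0.1
```

Call:
{"method": "jog_arm", "body": {
  "rows": [
    [[0,0,8,0],[0,0,15,0],[0,0,40,0],[0,0,40,0],[-10,-41,5,0],[-12,-41,0,0],[-12,-41,0,0],[-12,-41,0,0],[-12,-41,0,0],[-12,-42,0,0],[0,0,0,0],[0,0,0,0]]
  ]
}}

```text
clock: 7.0
tool_pos: [494.1, -223.6, 167.6]
eef_rot: [[1.0, -0.004, -0.0], [-0.004, -1.0, -0.0], [-0.0, 0.0, -1.0]]
wrist_force: [-0.5, 1.3, -0.1]
width: -0.1
```

```bash
python3 look.py R
```

```text
7.0 [ 494.05633689 -223.5703271   167.62254895] [-0.51889187  1.30093129 -0.07725041] -0.08178407887621453
(280, 210) [ 491.8 -218.9   70. ]
(380, 210) [ 569.6 -219.1   70. ]
(280, 310) [ 491.4 -310.5   70. ]
```

View pics/wR.png

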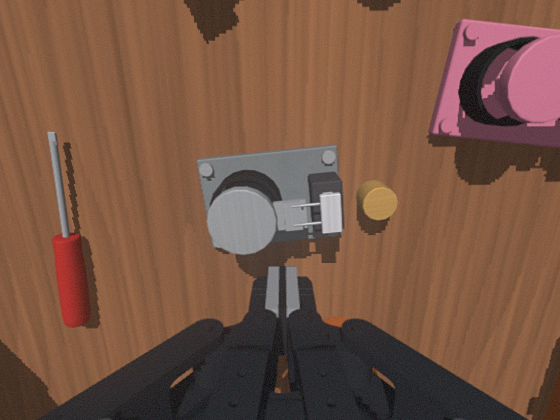

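```bash
python3 pt.py R 243 219 331 213
```

```text
pad [ 462.6 -226.2   70. ] tag [ 531.8 -221.8   69. ] dist 69.3 yaw 3.7 pred tag [ 533.5 -221.7   69. ]
TCP px [283.57166789 279.98194017]
```

Call:
{"method": "jog_arm", "body": {
  "rows": [
    [[-15,-2,-30,0],[-15,-2,-30,0],[0,0,-20,0],[0,0,-10,0],[0,0,0,0],[0,0,0,0]]
  ]
}}

```text
clock: 7.65
tool_pos: [466.4, -225.3, 77.8]
eef_rot: [[1.0, 0.002, 0.001], [0.002, -1.0, -0.0], [0.001, 0.0, -1.0]]
wrist_force: [0.5, -0.3, -0.6]
width: -0.1
```

Call:
{"method": "jog_arm", "body": {
  "rows": [
    [[0,0,-4,0],[0,0,-4,0],[0,0,-4,0],[0,0,-4,0],[0,0,-2,0],[0,0,0,0],[0,0,0,0],[0,0,0,0]]
  ]
}}

```text
clock: 8.45
tool_pos: [466.1, -226.2, 60.1]
eef_rot: [[1.0, 0.0, 0.002], [0.0, -1.0, -0.001], [0.002, 0.001, -1.0]]
wrist_force: [0.2, 1.3, 8.7]
width: -0.1
```

Call:
{"method": "jog_arm", "body": {
  "rows": [
    [[0,0,8,0],[0,0,15,0],[0,0,40,0],[0,0,45,0],[9,44,2,0],[9,44,0,0],[9,44,0,0],[9,44,0,0],[9,44,0,0],[9,44,0,0]]
  ]
}}

```text
clock: 9.45
tool_pos: [518.7, 39.5, 169.2]
eef_rot: [[1.0, -0.0, -0.001], [-0.0, -1.0, -0.0], [-0.001, 0.0, -1.0]]
wrist_force: [0.4, 0.0, 0.5]
width: 0.3
```

Call:
{"method": "jog_arm", "body": {
  "rows": [
    [[9,44,0,0],[9,44,0,0],[9,44,0,0],[9,44,0,0],[9,30,0,0],[0,0,0,0],[0,0,0,0],[0,0,0,0]]
  ]
}}

```text
clock: 10.25
tool_pos: [563.5, 241.8, 168.9]
eef_rot: [[1.0, -0.002, -0.001], [-0.002, -1.0, -0.002], [-0.001, 0.002, -1.0]]
wrist_force: [1.1, 0.1, -0.2]
width: 0.4
```

```bash
python3 look.py L2
```

```text
10.25 [563.51658441 241.8402209  168.85951062] [ 1.11795912  0.09400572 -0.22440382] 0.3525091902860604
(280, 210) [561.1 246.   70. ]
(380, 210) [639.3 246.   70. ]
(280, 310) [560.9 153.7  70. ]
```

View pics/wL2.png

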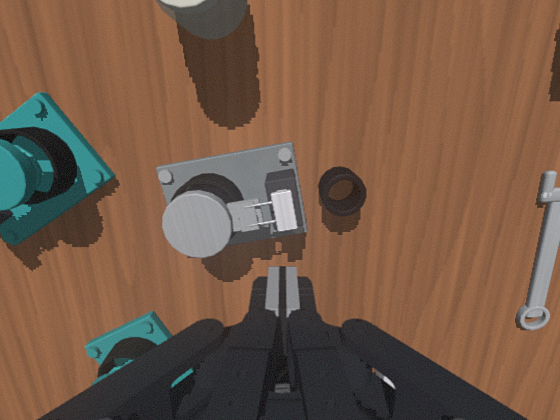

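Call:
{"method": "jog_arm", "body": {
  "rows": [
    [[2,3,-30,0],[0,0,-30,0],[0,0,-22,0],[0,0,-10,0],[0,0,0,0],[0,0,0,0]]
  ]
}}

```text
clock: 10.9
tool_pos: [566.7, 246.5, 78.0]
eef_rot: [[1.0, -0.001, 0.001], [-0.001, -1.0, 0.0], [0.001, -0.0, -1.0]]
wrist_force: [-0.0, -1.5, 0.2]
width: 0.2
```

Call:
{"method": "jog_arm", "body": {
  "rows": [
    [[0,0,-4,0],[0,0,-4,0],[0,0,-4,0],[0,0,-4,0],[0,0,-3,0],[0,0,-2,0],[0,0,0,0],[0,0,0,0],[0,0,0,0]]
  ]
}}

```text
clock: 11.8
tool_pos: [566.8, 247.3, 56.9]
eef_rot: [[1.0, 0.0, 0.002], [0.0, -1.0, 0.001], [0.002, -0.001, -1.0]]
wrist_force: [-0.5, 0.1, 6.1]
width: -0.1
```

Still about 1 mm above the seat (56 mm); pressing on until the force rises.

Call:
{"method": "jog_arm", "body": {
  "rows": [
    [[0,0,-2,0],[0,0,-1,0],[0,0,0,0],[0,0,0,0],[0,0,0,0]]
  ]
}}

```text
clock: 12.3
tool_pos: [566.9, 247.3, 55.9]
eef_rot: [[1.0, -0.0, 0.002], [-0.0, -1.0, 0.001], [0.002, -0.001, -1.0]]
wrist_force: [-3.0, -2.1, 19.7]
width: 0.1
```

Force jumped to 20 N with z at 55.9 mm, so the tag is seated. Lifting off and checking.

Call:
{"method": "jog_arm", "body": {
  "rows": [
    [[0,0,4,0],[0,0,10,0],[0,0,30,0],[0,0,45,0],[0,0,30,0],[0,0,0,0],[0,0,0,0],[0,0,0,0]]
  ]
}}

```text
clock: 13.1
tool_pos: [564.7, 246.5, 171.0]
eef_rot: [[1.0, 0.0, -0.003], [0.0, -1.0, -0.001], [-0.003, 0.001, -1.0]]
wrist_force: [-0.9, -0.2, 0.1]
width: 0.4
```

```bash
python3 look.py E
python3 - <<'E'
from h import *
a=capture("scene")[:,:,::-1]; s=capture("side")[:,:,::-1]; w=cv2.imread("pics/wE.png")
f=lambda i,x,y,W,H:cv2.resize(i[y:y+H,x:x+W],(400,300),interpolation=cv2.INTER_CUBIC)
cv2.imwrite("pics/end.png",np.vstack([np.hstack([f(w,130,110,280,210),f(a,330,190,140,105)]),np.hstack([f(a,180,165,140,105),f(s,190,130,240,180)])]))
E
```

```text
13.1 [564.69541713 246.46229629 170.97327633] [-0.85886079 -0.2052268   0.12155608] 0.40573642839031626
(280, 210) [562.1 249.9  70. ]
(380, 210) [641.  250.1  70. ]
(280, 310) [562.1 156.9  70. ]
```

View pics/end.png

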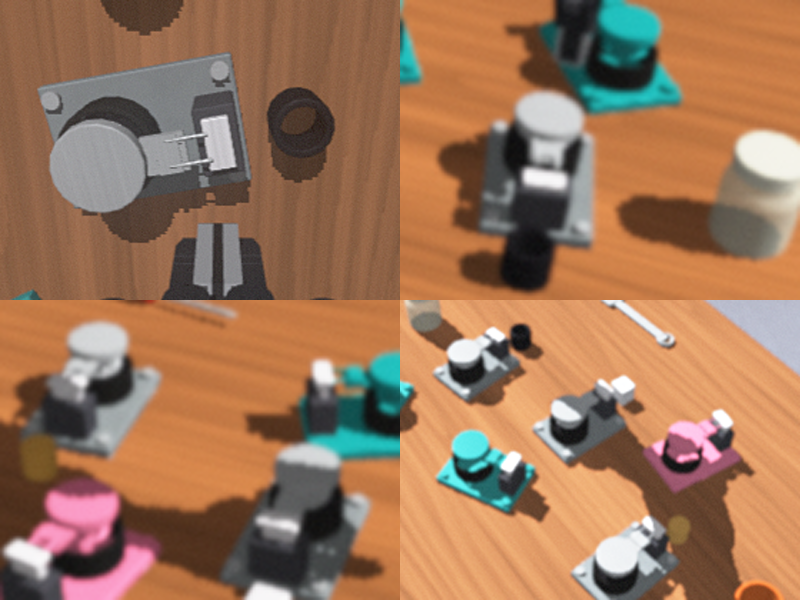

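The left tag now sits on its guide block, and the other two tags stand up. The mounts and bystanders look unmoved, and the fingers are about 100 mm clear.

```bash
python3 -c "
from rig import *
print(hand_in())"
```

```text
the job is handed in; nothing more can be done
None
```

I pressed the three grey mounts' pads from left to right, found the left one soft, and pushed its tag down until it was seated. The job was handed in at about 13 s.

| Mount | Force on pad | Depth pressed |
|---|---|---|
| Left | 3.3 N | 10.6 mm |
| Middle | 11.1 N | 9.3 mm |
| Right | 8.7 N | 9.9 mm |

- **Left tag:** the force rose from 6 N to 20 N with the fingertips at 55.9 mm. The seated height should be 56 mm.
- **Final pictures:** the left tag is on its guide block and the other two tags are up. The mounts and loose objects look where they were, and the gripper is clear.
- **Not measured:** I judged how far the left pad stays sunk, and that the other two pads sprang back, only from the force readings and pictures.

No check failed or disagreed.

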